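Set the support collar level and bridge the fixture

ROBOT

A 6-joint arm with a two-finger parallel gripper is mounted at the origin on the work surface. World frame = base frame: x ahead of the robot, y to its left, z up, the work surface at z = 0. Lengths are in mm, angles in rad, forces in N, time in s.
With the tool pointing down it reaches from about 350 to 875 mm from the base axis. Payload 4.2 kg.
Tool frame: the origin (TCP) lies midway between the tips of the shut fingers; the grasp point (between the pads) lies 19 mm behind it; y points along the fingers, x is the direction in which the jaws open and shut, and the axes are right-handed (so a half turn about y gives the same grasp; the last joint's range is limited). The gripper opens to 85 mm and grips with 20 to 120 N. Pads are 22 mm wide; open, the fingers measure 114 mm over their backs; the gripper's body (76 mm by 85 mm) begins 54 mm behind the grasp point. The pads swing forward as they close: fully open they stand 13 mm farther back than shut.
Start: joints at [0.259, 0.385, 0.008, 0, -1.194, -0.259], TCP at [624.979, 0.025, 231.312] pointing down, gripper open.
Joint ranges: [-3.14, 3.14], [-1.21, 2.06], [-1.07, 1.41], [-3.16, 2.05], [-2.99, -0.16], [-3.1, 3.1]. Speed limits (rad/s): [2.79, 2.79, 3.14, 3.14, 3.14, 3.14].

INTERFACE

Orientations are given as a unit quaternion [x, y, z, w].
In Python, from bench import read_state, get_image, job_done gives the robot as it stands.
- The arm moves only by the tool play_rows, never from a script. Its argument "series" is a list of rows, each a list of 7 numbers: the shift along the tool's x, y, z in m, then the turn, a rotation vector about the tool's x, y, z in rad, then the finger opening in m, from 0 to 0.0854. In form: [[x, y, z, wx, wy, wz, claw], ...]. A call has 1 to 10 rows; each row shifts and turns the pose as measured when the row begins, along the tool's axes as they then stand; what a row does not reach is not made up. A row lasts 1/10 s, in which the tool goes at most 50 mm and 8.59 degrees, less where a joint would pass 70% of its speed; a pose out of reach is approached as far as the arm can. A call with a gripper value outside its range is refused whole. The fingers move at their own pace and stop on an object; the grip force is fixed at half the most. Time passes only in rows, so rows that do not move let the fingers close. It gives the time, the measured TCP pose, the force and the opening at its end, in the units of the state.
- read_state(): the state, without advancing time (a new reading comes with each control period).
- get_image(name): name is "scene" or "side" or "wrist"; returns a dict with "color" (400x640x3 uint8, red, green, blue), "intrinsics" (3x3 intrinsics, pixels), "origin" and "orientation" of the camera in the world. Camera axes: x right, y down, z forward; pixel columns grow to the right and rows downward; lengths in mm; the calibration is good to about 2 mm. The wrist camera is an equidistant fisheye: a pixel r from the principal point sees the ray r / f radians off the axis. A picture is of the moment at which its call begins. There is no depth.
- job_done(): hands the job in, once; it reports no verdict.
The state is a dict: "clock": time; "joints": joint angles; "joint_vel": joint speeds; "joint_efforts": joint torques, N m; "position": TCP position; "ee_rot": TCP orientation; "contact_force": force on the tool from outside, world axes, zero at the start; "wrist_torque": the same for the moment, N m; "gripper_width": finger opening in mm.
Only numpy, scipy, OpenCV 4.12 (cv2) and the standard library are available. Lean on these libraries where they do the work, as an engineer would, in place of code of your own. Each camera call takes 0.05 s, during which the arm holds its last target. There are 200 camera calls.

TASK

On the white checking fixture, spin the knurled collar up its threaded rod until its top face is level with the top of the fixed round rest. Then lay the slotted bar across the two, its open fork round the rod on the collar and its plain end on the rest, so that it lies flat and level, and let go. Leave the caliper, mouse, screwdriver, bottle and probe stand where they are.

Things in the scene. Friction and masses are not known exactly. Their poses are not given: they have to be found in the camera images.
- collar_top (a point): Centre of the top face of the knurled steel collar: upright cylinder 54 mm across, 30 mm tall, gripped by its side. On the rod's axis; z up, x and y turn with it. The fixed upright rod, 18 mm thick, passes through; its tip stands 26 to 33 mm above this face at the start. Its foot (52 mm across) begins 15 mm or more below the collar. It stands on a white plate whose top is 25 mm above the table.
- collar (a joint): Turn of the collar on its rod in rad, 0 (lowest) to 8. Counter-clockwise seen from above increases it and raises the collar 24 mm per full turn (3.82 mm per rad, quick-set thread); clockwise lowers it. It turns stiffly (0.08 N m) and stays where it is left. At the start it stands 6 to 21 mm too low.
- rest_top (a point): Centre of the flat top face of the fixed round rest: an unthreaded upright pillar with a 48 mm wide, 15 mm thick steel head on a 40 mm aluminium stem. It stands on the same plate, 135 to 160 mm from the rod, on either side of it; z is up.
- bar_center (a point): Centre (half-way up) of the slotted aluminium bar, 200 mm long (x), 44 mm wide (y), 20 mm thick (z up), about 0.4 kg; lies flat on the table at the start. At its +x end an open slot 26 mm wide makes a fork with two tines 9 mm wide: the slot runs from x = 40 mm to x = 100 mm, where it is open. From x = -100 to 40 mm the bar is solid; it balances at about x = -15 mm.
- clamp_post: Bystander, fixed: square aluminium post with an open toggle clamp, its top 205 mm above the table; it stands on the plate on the other side of the rod from the rest, also about 145 mm away. Its grip reaches 110 mm along its own -x. Origin at its foot.
- caliper: Bystander, loose: caliper 235 mm long lying along its x. Origin under its centre.
- mouse: Bystander, loose: round computer mouse 62 mm across, 36 mm tall. Origin under its centre.
- driver: Bystander, loose: screwdriver 200 mm long lying along its x. Origin under its centre.
- cleaner: Bystander, loose: bottle 60 mm across, 160 mm tall. Origin under its centre.
- probe_stand: Bystander, loose: steel stand 64 mm across with an upright probe, 94 mm tall. Origin under its centre.
Things that resemble listed ones, but are neither listed nor needed, are in the scene too. Leave any pink look-alike of the part that bears bar_center alone.

How it is judged:
By the outcome, as a careful person would: the job done as asked, in the order asked, and still so for the second after the job is handed in, with the robot touching nothing.
It also fails if it takes over 67 s, if anything falls off the work surface, if the arm or the gripper's body presses on something with over 40 N, if the wrist force passes 120 N, or if a joint passes its speed limit or range.

## Working session

There is one attempt and no reset: what is moved stays moved. The work goes in short steps, Python scripts to look and compute and a tool call to move; the robot and the scene stay as the last step left them, time stands still between calls to the robot, and variables do not carry over. Pictures are saved under pics/ and viewed, about 8 in all and at most 12, crops included, and the job is handed in when it is done.

Besides the shell and the picture viewer there is one more tool, called after "Request:" by a JSON object that holds its "api" and its "payload". play_rows: Moves the arm, as the interface text tells. Its arguments: {"type":"object","properties":{"series":{"type":"array","items":{"type":"array","items":{"type":"number"}}}},"required":["series"]}

```bash
mkdir -p pics; ls; cat > h.py <<'E'
import numpy as np, cv2
from scipy.spatial.transform import Rotation as R
from bench import read_state, get_image, job_done
def snap(n,f):
    im=get_image(n); cv2.imwrite('pics/'+f,im['color'][:,:,::-1]); np.save('pics/'+f+'.npy',im,allow_pickle=True); return im
def load(f): return np.load('pics/'+f+'.npy',allow_pickle=True).item()
def ray(im,u,v,fish=False):
    K=np.array(im['intrinsics']); a=(u-K[0,2])/K[0,0]; b=(v-K[1,2])/K[1,1]
    if fish:
        r=np.hypot(a,b); d=np.array([a/r*np.sin(r),b/r*np.sin(r),np.cos(r)]) if r>1e-9 else np.array([0,0,1.])
    else: d=np.array([a,b,1.])
    d=R.from_quat(im['orientation']).apply(d); return np.array(im['origin'],float),d/np.linalg.norm(d)
def onz(im,u,v,z,fish=False):
    o,d=ray(im,u,v,fish); return o+d*(z-o[2])/d[2]
def tri(*rs):
    A=sum(np.eye(3)-np.outer(d,d) for o,d in rs); b=sum((np.eye(3)-np.outer(d,d))@o for o,d in rs)
    p=np.linalg.solve(A,b); return p,[np.linalg.norm(np.cross(p-o,d)) for o,d in rs]
def proj(im,p,fish=False):
    q=R.from_quat(im['orientation']).inv().apply(np.array(p,float)-np.array(im['origin'])); K=np.array(im['intrinsics'])
    if fish:
        t=np.arctan2(np.hypot(q[0],q[1]),q[2]); s=t/np.hypot(q[0],q[1]); return K[0,2]+K[0,0]*q[0]*s,K[1,2]+K[1,1]*q[1]*s
    return K[0,2]+K[0,0]*q[0]/q[2],K[1,2]+K[1,1]*q[1]/q[2]
E
python3 - <<'E'
from h import *
for n in ['scene','side','wrist']:
    im=snap(n,n+'0.png'); print(n,im['intrinsics'],im['origin'],im['orientation'])
print(read_state())
E
```

```text
pics
scene [[518.04406764   0.         324.23620136]
 [  0.         518.04406764 204.24795791]
 [  0.           0.           1.        ]] [1360.79006102 -999.37583148 1036.27970417] [ 0.83306568  0.32299382 -0.15618046 -0.42105133]
side [[374.82017937   0.         325.04412095]
 [  0.         374.82017937 203.90512401]
 [  0.           0.           1.        ]] [  94.02086487  728.5601601  1009.01179862] [-0.21247383  0.90228885 -0.3641139   0.09028163]
wrist [[309.70691629   0.         319.30439227]
 [  0.         309.70691629 200.66294722]
 [  0.           0.           1.        ]] [623.91557899 -77.44313144 372.99637383] [-1.10567852e-04  9.88157525e-01  1.53435910e-01 -1.45448571e-03]
{'clock': 0.15, 'joints': array([ 2.58591067e-01,  3.85420184e-01,  6.97920482e-03, -3.60639939e-04,
       -1.19401524e+00, -2.58641069e-01]), 'joint_vel': array([ 0.00204997, -0.00281641,  0.00421533,  0.00089472, -0.00039977,
        0.00209621]), 'joint_efforts': array([-6.03353892e-04, -3.92678475e+01,  1.88581592e+01,  4.18858320e+00,
       -3.39302780e-03,  5.70479813e-06]), 'position': array([6.24574382e+02, 1.57250010e-02, 2.30462740e+02]), 'ee_rot': array([ 5.32965090e-04, -7.07071021e-01,  7.07142029e-01,  6.62344521e-04]), 'contact_force': array([0.00203212, 0.85560597, 0.37592393]), 'wrist_torque': array([-0.00573122, -0.03341846, -0.03695405]), 'gripper_width': 85.19808162607528}
```

```bash
python3 - <<'E'
from h import *
print(R.from_quat([5.32965090e-04, -7.07071021e-01,  7.07142029e-01,  6.62344521e-04]).as_matrix().round(3))
a=cv2.imread('pics/scene0.png');b=cv2.imread('pics/side0.png')
cv2.imwrite('pics/s0.png',cv2.resize(a[60:360,80:],None,fx=1.42,fy=1.42,interpolation=cv2.INTER_CUBIC))
E
```

```text
[[-1.    -0.002 -0.   ]
 [ 0.    -0.    -1.   ]
 [ 0.002 -1.     0.   ]]
```

View pics/scene0.png

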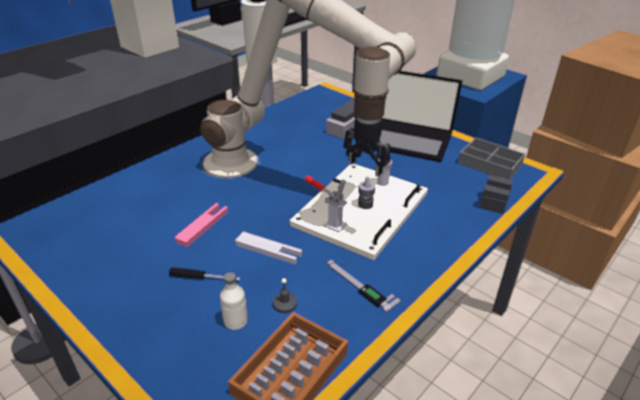

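View pics/side0.png

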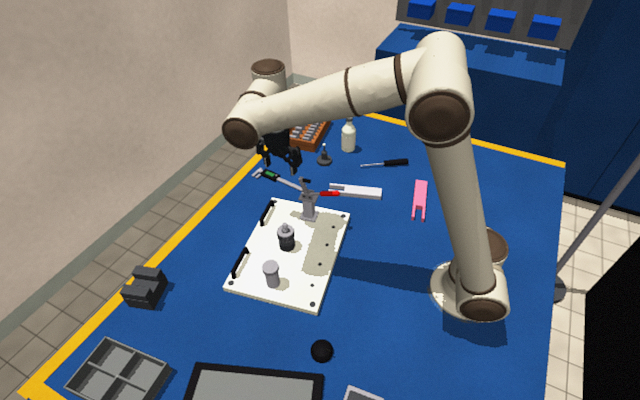

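View pics/wrist0.png

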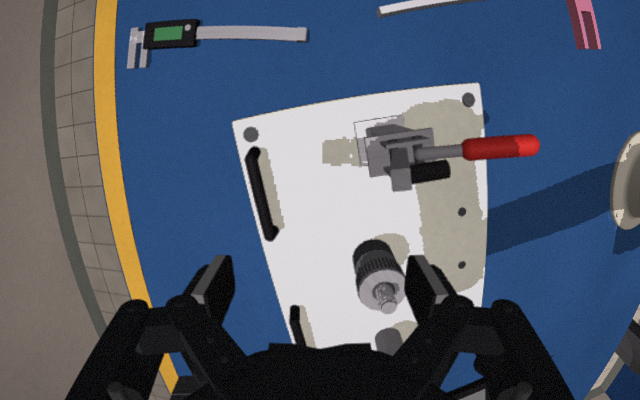

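```bash
python3 - <<'E'
from h import *
a=cv2.imread('pics/scene0.png')[150:270,230:430];b=cv2.imread('pics/side0.png')[180:300,250:390]
f=lambda c,s:cv2.resize(c,None,fx=s,fy=s,interpolation=cv2.INTER_CUBIC)
A=f(a,2.5);B=f(b,5)
m=np.zeros((600,700,3),np.uint8); B2=f(b,3); # layout: scene top 500x300, side below
m=np.zeros((600,800,3),np.uint8); A=f(a,2.0)
c=cv2.imread('pics/scene0.png')[150:225,335:415]
m[:240,:400]=A; m[:375,400:800]=f(c,5); m[240:600,0:400]=f(b,3)[:, :400]
cv2.imwrite('pics/m.png',m)
s=load('scene0.png');d=load('side0.png')
print('bar blob rough', [onz(s,u,v,20).round() for u,v in [(240,236),(300,248)]],[onz(d,u,v,20).round() for u,v in [(330,187),(381,192)]])
print('rest',onz(d,272,266,90).round(),'rod',onz(d,286,226,110).round())
E
```

```text
bar blob rough [array([ 375., -270.,   20.]), array([ 547., -186.,   20.])] [array([ 555., -212.,   20.]), array([ 370., -273.,   20.])]
rest [526. 234.  90.] rod [559.  96. 110.]
```

View pics/m.png

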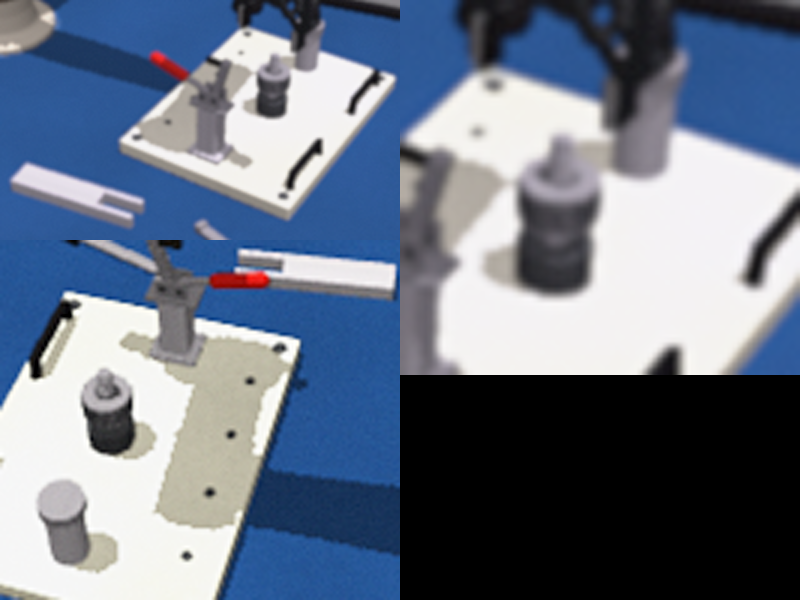

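```bash
python3 - <<'E'
from h import *
s=load('scene0.png');d=load('side0.png')
for n,a,b in [('tip',(367.7,178),(284.5,224)),('ctop',(366.9,186.4),(285.7,232.8)),('rest',(385.5,163),(271,267))]:
    p,e=tri(ray(s,*a),ray(d,*b)); print(n,p.round(1),np.round(e,1))
c=[onz(s,*q,20) for q in [(236,241.5),(241.5,232.5),(301.5,251),(296.5,259)]]
print(np.round(c,1)); m=sum(c)/4; print('bar',m.round(1), 'len',np.linalg.norm((c[2]+c[3]-c[0]-c[1])/2),'w',np.linalg.norm(c[0]-c[1]),np.linalg.norm(c[2]-c[3]))
v=c[2]+c[3]-c[0]-c[1]; print('yaw',np.degrees(np.arctan2(v[1],v[0])))
c=[onz(d,*q,20) for q in [(329.5,183.5),(328.3,189.5),(382,188),(381,197.5)]]
print(np.round(c,1)); m=sum(c)/4; print('bar',m.round(1)); v=c[0]+c[1]-c[2]-c[3]; print('yaw',np.degrees(np.arctan2(v[1],v[0])))
E
```

```text
tip [558.3 107.  130.7] [2.6 2.6]
ctop [554.7 111.3  94.6] [2.4 2.4]
rest [522.9 248.9 106. ] [4.3 4.3]
[[ 386.2 -294.6   20. ]
 [ 366.1 -255.9   20. ]
 [ 559.2 -192.2   20. ]
 [ 572.6 -226.7   20. ]]
bar [ 471.  -242.3   20. ] len 200.8805646459359 w 43.57514012499397 36.98177544108411
yaw 19.135760952103993
[[ 565.2 -229.    20. ]
 [ 554.4 -196.8   20. ]
 [ 373.9 -294.9   20. ]
 [ 359.1 -244.9   20. ]]
bar [ 463.2 -241.4   20. ]
yaw 16.426986702205554
```

```bash
python3 - <<'E'
from h import *
w=load('wrist0.png')
print(onz(w,388,309,128,True),onz(w,381,290,96,True), 'TCP px',proj(w,[625,0,230],True),'down20',proj(w,[625,0,200],True))
o=np.array(w['origin']); 
for T in [(540,200,230),(540,170,230),(540,230,230),(540,270,230)]:
    w2=dict(w,origin=o+np.array(T)-[624.6,0,230.5])
    print(T,[np.round(proj(w2,p,True)) for p in [(556,109,97),(521,247,106)]])
E
```

```text
[554.39798751 114.22401016 128.        ] [556.15988994 112.29162114  96.        ] TCP px (np.float64(316.3500990250289), np.float64(258.9691543921969)) down20 (np.float64(316.6397218901534), np.float64(235.60291476987416))
(540, 200, 230) [array([299.,  90.]), array([338., 240.])]
(540, 170, 230) [array([300., 124.]), array([337., 268.])]
(540, 230, 230) [array([299.,  57.]), array([338., 211.])]
(540, 270, 230) [array([299.,  14.]), array([339., 168.])]
```

Request:
{"api": "play_rows", "payload": {"series": [[0.017,0,-0.04,0,0,0,0.085],[0.017,0,-0.04,0,0,0,0.085],[0.017,0,-0.04,0,0,0,0.085],[0.017,0,-0.04,0,0,0,0.085],[0.017,0,-0.04,0,0,0,0.085],[0,0,0,0,0,0,0.085]]}}

```text
clock: 0.75
position: [536.7, 205.1, 227.3]
ee_rot: [0.0, -0.707, 0.708, 0.004]
contact_force: [1.0, -0.3, 0.3]
gripper_width: 85.3
```

```bash
python3 - <<'E'
from h import *
w=snap('wrist','w1.png'); s=read_state(); print(s['clock'],s['position'],s['joints'],s['contact_force'])
print(R.from_quat(s['ee_rot']).as_matrix().round(3))
E
```

```text
0.8 [537.27356138 203.49304282 227.27060822] [ 0.64286158  0.30541505 -0.1200139  -0.00214356 -1.15175982 -0.6492706 ] [-0.19765231 -0.36432524  0.02791651]
[[-1.    -0.006 -0.007]
 [ 0.007 -0.002 -1.   ]
 [ 0.006 -1.     0.002]]
```

View pics/w1.png

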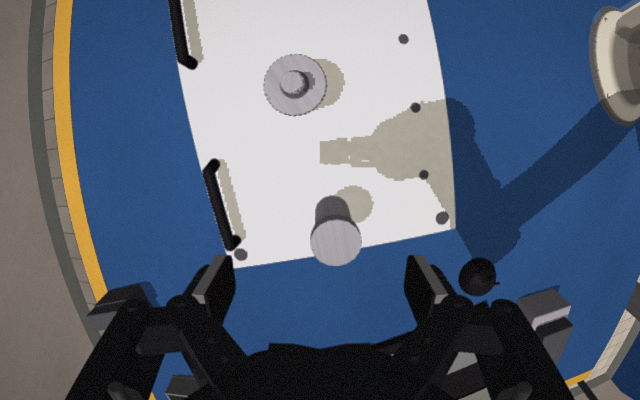

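```bash
python3 - <<'E'
from h import *
w=load('w1.png');c=w['color']; h=cv2.cvtColor(c,cv2.COLOR_RGB2HSV)
for p in [(275,84),(295,82),(336,245),(332,208),(345,80),(250,120)]: print(p,c[p[1],p[0]],h[p[1],p[0]])
g=cv2.cvtColor(c,cv2.COLOR_RGB2GRAY)
def ell(box,lo,hi):
    x0,y0,x1,y1=box; m=cv2.inRange(cv2.GaussianBlur(c,(3,3),0)[y0:y1,x0:x1].max(2),lo,hi)&cv2.inRange(h[y0:y1,x0:x1,1],0,60)
    sat=c[y0:y1,x0:x1].astype(int); m&=((sat[:,:,0]-sat[:,:,2])<6).astype(np.uint8)*255
    m=cv2.morphologyEx(m,cv2.MORPH_OPEN,np.ones((3,3),np.uint8))
    k=max(cv2.findContours(m,cv2.RETR_EXTERNAL,cv2.CHAIN_APPROX_NONE)[0],key=cv2.contourArea); k=cv2.convexHull(k)
    (x,y),ax,an=cv2.fitEllipse(k); return (x+x0,y+y0),ax
for n,b,z in [('collar',(255,45,340,125),97),('rest',(300,185,375,275),106)]:
    e,ax=ell(b,60,200); print(n,e,ax,onz(w,*e,z,True).round(1), 'sizes mm',[np.linalg.norm(onz(w,e[0]-ax[i]/2,e[1],z,True)-onz(w,e[0]+ax[i]/2,e[1],z,True)).round(1) for i in (0,1)])
print('tip',onz(w,292.5,82,128,True))
E
```

```text
(275, 84) [171 163 171] [150  12 171]
(295, 82) [176 169 175] [154  10 176]
(336, 245) [168 163 167] [156   8 168]
(332, 208) [81 79 81] [150   6  81]
(345, 80) [219 215 216] [173   5 219]
(250, 120) [223 221 224] [140   3 224]
collar (294.2460289001465, 84.54039764404297) (62.688133239746094, 63.78485107421875) [556.  108.8  97. ] sizes mm [np.float64(54.6), np.float64(55.6)]
rest (333.9731903076172, 232.10024642944336) (52.32301330566406, 71.45446014404297) [521.5 242.1 106. ] sizes mm [np.float64(48.8), np.float64(66.8)]
tip [555.08603427 108.92494706 128.        ]
```

Request:
{"api": "play_rows", "payload": {"series": [[0.006,0.02,-0.016,0,0,0,0],[0.006,0.04,-0.016,0,0,0,0],[0.005,0.03,-0.013,0,0,0,0],[0,0.01,0,0,0,0,0],[0,0,0,0,0,0,0]]}}

```text
clock: 1.3
position: [522.1, 246.9, 125.5]
ee_rot: [-0.003, -0.706, 0.708, 0.005]
contact_force: [-0.5, -0.0, 0.1]
gripper_width: 12.0
```

Request:
{"api": "play_rows", "payload": {"series": [[0,0.004,0,0,0,0,0],[0,0.004,0,0,0,0,0],[0,0.003,0,0,0,0,0],[0,0.002,0,0,0,0,0],[0,0.001,0,0,0,0,0]]}}

```text
clock: 1.8
position: [525.8, 245.5, 115.0]
ee_rot: [0.006, 0.708, -0.706, -0.004]
contact_force: [0.3, 0.9, -0.3]
gripper_width: 0.1
```

Request:
{"api": "play_rows", "payload": {"series": [[0,0.003,0,0,0,0,0],[0,0.003,0,0,0,0,0],[0,0.002,0,0,0,0,0],[0,0.002,0,0,0,0,0],[0,0.001,0,0,0,0,0],[0,0.001,0,0,0,0,0]]}}

```text
clock: 2.4
position: [526.3, 245.8, 113.2]
ee_rot: [0.007, 0.708, -0.706, -0.0]
contact_force: [-2.2, -0.1, 5.8]
gripper_width: 0.1
```

Request:
{"api": "play_rows", "payload": {"series": [[0,0.002,0,0,0,0,0],[0,0.002,0,0,0,0,0],[0,0.001,0,0,0,0,0],[0,0.001,0,0,0,0,0]]}}

```text
clock: 2.8
position: [526.2, 245.7, 113.2]
ee_rot: [0.007, 0.708, -0.706, 0.001]
contact_force: [-2.4, -1.2, 6.8]
gripper_width: -0.1
```

```bash
python3 - <<'E'
from h import *
P=[];F=[]
for i in range(6):
    get_image('wrist'); s=read_state(); P.append(s['position']);F.append(s['contact_force'])
print(np.round(P,2));print(np.round(F,1)); print(R.from_quat(s['ee_rot']).as_matrix().round(3),s['clock'])
E
```

```text
[[526.28 245.76 113.18]
 [526.3  245.76 113.2 ]
 [526.28 245.75 113.21]
 [526.28 245.77 113.18]
 [526.28 245.76 113.18]
 [526.28 245.75 113.2 ]]
[[-3.1 -1.   7.1]
 [-3.7 -1.7  6.7]
 [-2.8 -0.1  7.5]
 [-3.7 -0.7  8.2]
 [-2.9 -0.7  8.4]
 [-2.6 -1.1  7.5]]
[[-1.     0.011 -0.007]
 [ 0.007  0.002 -1.   ]
 [-0.011 -1.    -0.002]] 3.1
```

Request:
{"api": "play_rows", "payload": {"series": [[0,-0.03,0,0,0,-0.011,0],[-0.008,0,0.03,0,0,0,0],[-0.011,0,0.04,0,0,0,0],[-0.011,0,0.04,0,0,0,0],[0,0,0,0,0,0,0]]}}

```text
clock: 3.6
position: [557.0, 134.4, 142.3]
ee_rot: [0.002, 0.708, -0.706, -0.0]
contact_force: [-1.0, 0.2, 0.4]
gripper_width: -0.1
```

```bash
python3 - <<'E'
from h import *
s=read_state();print(s['position'],s['contact_force'],s['clock'],R.from_quat(s['ee_rot']).as_matrix().round(3))
print(onz(load('w1.png'),336,240,112,True))
E
```

```text
[556.97063447 134.44377348 142.32861885] [-0.97608805  0.24082942  0.4046521 ] 3.6 [[-1.     0.002 -0.003]
 [ 0.003  0.003 -1.   ]
 [-0.002 -1.    -0.003]]
[519.83302294 247.47561078 112.        ]
```

Request:
{"api": "play_rows", "payload": {"series": [[0,0.012,0,0,0,0,0],[0,0.012,0,0,0,0,0],[0,0.006,0,0,0,0,0],[0,0.003,0,0,0,0,0],[0,0.003,0,0,0,0,0],[0,0.003,0,0,0,0,0],[0,0.002,0,0,0,0,0],[0,0.002,0,0,0,0,0],[0,0.001,0,0,0,0,0],[0,0.001,0,0,0,0,0]]}}

```text
clock: 4.6
position: [560.4, 137.1, 102.4]
ee_rot: [-0.0, -0.706, 0.708, -0.007]
contact_force: [-1.3, -2.0, 5.9]
gripper_width: 0.3
```

Request:
{"api": "play_rows", "payload": {"series": [[0,-0.004,0.003,0,0,0,0],[0,0.002,0,0,0,0,0],[0,0.002,0,0,0,0,0],[0,0.002,0,0,0,0,0],[0,0.001,0,0,0,0,0],[0,0.001,0,0,0,0,0]]}}

```text
clock: 5.2
position: [562.6, 135.4, 102.1]
ee_rot: [-0.001, -0.706, 0.708, -0.01]
contact_force: [-2.2, -0.8, 6.3]
gripper_width: -0.1
```

```bash
python3 - <<'E'
from h import *
s=read_state();print(s['position'],s['contact_force'],s['clock'],R.from_quat(s['ee_rot']).as_matrix().round(3))
E
```

```text
[562.58113135 135.41571537 102.07822456] [-2.18531202 -0.81423542  6.32308969] 5.2 [[-1.     0.016  0.013]
 [-0.013 -0.002 -1.   ]
 [-0.016 -1.     0.002]]
```

Request:
{"api": "play_rows", "payload": {"series": [[0,-0.04,0,0,0,-0.016,0],[0.003,-0.02,0.013,0,-0.14,0,0.085],[0,0,0,0,-0.149,0,0.085],[0,0,0,0,-0.149,0,0.085],[0,0,0,0,-0.149,0,0.085],[0,0,0,0,-0.149,0,0.085],[0,0,0,0,-0.149,0,0.085],[0,0,0,0,-0.149,0,0.085],[0,0,0,0,-0.149,0,0.085],[0,0,0,0,-0.149,0,0.085]]}}

```text
clock: 6.2
position: [558.2, 123.2, 158.6]
ee_rot: [-0.446, 0.551, -0.55, 0.442]
contact_force: [0.0, 0.0, 0.6]
gripper_width: 84.5
```

```bash
cat > go.py <<'E'
from h import *
import sys
# python go.py x y z [yaw_deg of tool z axis]: shift/turn in tool axes to the upright pose at that target
s=read_state(); r=R.from_quat(s['ee_rot']); M=r.as_matrix(); p=s['position']
a=[float(v) for v in sys.argv[1:]]; t=np.array(a[:3])
yaw=np.degrees(np.arctan2(M[1,2],M[0,2]))
print('t',s['clock'],'pos',p.round(1),'zyaw',yaw.round(1),'j',s['joints'].round(2),'F',s['contact_force'].round(1),'T',s['wrist_torque'].round(2),'w',round(s['gripper_width'],1))
ty=np.radians(a[3] if len(a)>3 else yaw); z=np.array([np.cos(ty),np.sin(ty),0]); y=np.array([0,0,-1.]); x=np.cross(y,z)
T=np.c_[x,y,z]; print('shift mm',(M.T@(t-p)).round(1),'turn',(r.inv()*R.from_matrix(T)).as_rotvec().round(3))
E
python3 go.py 556 109.5 160 -10
```

```text
t 6.2 pos [558.2 123.2 158.6] zyaw -12.2 j [ 0.5   0.36 -0.22 -0.   -0.99  0.86] F [0.  0.  0.6] T [ 0.04 -0.02  0.01] w 84.5
shift mm [13.9 -1.3  0.8] turn [ 0.006 -0.039  0.003]
```

Request:
{"api": "play_rows", "payload": {"series": [[0.014,0,0.001,0.006,-0.03,0.003,0.085],[0,0,0,0,0,0,0.085],[0,0.03,0,0,0,0,0.085],[0,0.025,0,0,0,0,0.085],[0,0.016,0,0,0,0,0.085],[0,0.012,0,0,0,0,0.085],[0,0,0,0,0,0,0.085]]}}

```text
clock: 6.9
position: [557.4, 111.5, 70.6]
ee_rot: [-0.452, 0.544, -0.544, 0.453]
contact_force: [0.1, -0.2, 0.7]
gripper_width: 85.3
```

```bash
python3 go.py 556 109.5 70 -10
```

```text
t 6.9 pos [557.4 111.5  70.6] zyaw -10.5 j [ 0.48  0.46 -0.33 -0.   -0.78  0.91] F [ 0.1 -0.2  0.7] T [ 0.01  0.01 -0.04] w 85.3
shift mm [ 2.2  0.6 -1. ] turn [-0.001 -0.008 -0.001]
```

Good. Close.

Request:
{"api": "play_rows", "payload": {"series": [[0.002,0,-0.001,0,0,0,0.085],[0,0,0,0,0,0,0.03],[0,0,0,0,0,0,0.03],[0,0,0,0,0,0,0.03],[0,0,0,0,0,0,0.03],[0,0,0,0,0,0,0.03],[0,0,0,0,0,0,0.03]]}}

```text
clock: 7.6
position: [556.7, 108.6, 73.4]
ee_rot: [0.451, -0.543, 0.544, -0.453]
contact_force: [0.9, -1.1, -3.1]
gripper_width: 52.6
```

```bash
python3 go.py 556 109.5 70 -10
```

```text
t 7.6 pos [556.7 108.6  73.4] zyaw -10.5 j [ 0.48  0.45 -0.34  0.   -0.78  0.91] F [ 0.9 -1.1 -3.1] T [-0.24 -0.17  0.01] w 52.6
shift mm [-0.8  3.4 -0.9] turn [-0.003 -0.009 -0.001]
```

Request:
{"api": "play_rows", "payload": {"series": [[0,-0.0005,0,0,-0.14,0,0.03],[0,-0.0005,0,0,-0.14,0,0.03],[0,-0.0005,0,0,-0.14,0,0.03],[0,-0.0005,0,0,-0.14,0,0.03],[0,-0.0005,0,0,-0.14,0,0.03],[0,-0.0005,0,0,-0.14,0,0.03],[0,-0.0005,0,0,-0.14,0,0.03],[0,-0.0005,0,0,-0.14,0,0.03],[0,0,0,0,0,0,0.03]]}}

```text
clock: 8.5
position: [556.7, 108.6, 77.8]
ee_rot: [-0.676, 0.206, -0.207, 0.676]
contact_force: [1.0, -1.2, -3.9]
gripper_width: 52.4
```

```bash
python3 go.py 556 109.5 78
```

```text
t 8.5 pos [556.7 108.6  77.8] zyaw 56.1 j [ 0.48  0.44 -0.33  0.   -0.79  2.07] F [ 1.  -1.2 -3.9] T [-0.18 -0.24  0.11] w 52.4
shift mm [-1.1 -0.2  0.4] turn [-0.001 -0.     0.002]
```

Request:
{"api": "play_rows", "payload": {"series": [[0,-0.0005,0,0,-0.14,0,0.03],[0,-0.0005,0,0,-0.14,0,0.03],[0,-0.0005,0,0,-0.14,0,0.03],[0,-0.0005,0,0,-0.14,0,0.03],[0,-0.0005,0,0,-0.14,0,0.03],[0,-0.0005,0,0,-0.14,0,0.03],[0,0,0,0,0,0,0.03]]}}

```text
clock: 9.2
position: [556.7, 108.6, 81.0]
ee_rot: [0.702, 0.091, -0.089, -0.701]
contact_force: [0.6, -0.4, -2.5]
gripper_width: 52.9
```

```bash
python3 go.py 556 109.5 78
```

```text
t 9.2 pos [556.7 108.6  81. ] zyaw 104.6 j [ 0.48  0.44 -0.33  0.   -0.8   2.92] F [ 0.6 -0.4 -2.5] T [-0.2  -0.19  0.13] w 52.9
shift mm [-0.5  3.   1.1] turn [0.001 0.    0.002]
```

Request:
{"api": "play_rows", "payload": {"series": [[0,0,0,0,0,0,0.085],[0,0,0,0,0,0,0.085],[0,0.001,0,0,0,0,0.085],[0,0,0,0,0.149,0,0.085],[0,0,0,0,0.149,0,0.085],[0,0,0,0,0.149,0,0.085],[0,0,0,0,0.149,0,0.085],[0,0,0,0,0.149,0,0.085],[0,0,0,0,0.149,0,0.085],[0,0,0,0,0.149,0,0.085]]}}

```text
clock: 10.2
position: [559.4, 110.6, 83.6]
ee_rot: [-0.648, 0.276, -0.281, 0.652]
contact_force: [-0.0, -0.8, -0.1]
gripper_width: 85.1
```

```bash
python3 go.py 556.7 108.6 80 45
```

```text
t 10.2 pos [559.4 110.6  83.6] zyaw 43.6 j [ 0.48  0.44 -0.33  0.   -0.8   1.85] F [-0.  -0.8 -0.1] T [-0.    0.01 -0.01] w 85.1
shift mm [-0.4  3.5 -3.4] turn [-0.008 -0.024  0.005]
```

Request:
{"api": "play_rows", "payload": {"series": [[0,0.003,-0.003,-0.008,0,0.005,0.085],[0,0,0,0,0,0,0.03],[0,0,0,0,0,0,0.03],[0,0,0,0,0,0,0.03],[0,0,0,0,0,0,0.03],[0,0,0,0,0,0,0.03],[0,0,0,0,0,0,0.03]]}}

```text
clock: 10.9
position: [557.1, 109.0, 81.4]
ee_rot: [-0.65, 0.277, -0.277, 0.651]
contact_force: [-0.8, 1.3, 1.2]
gripper_width: 52.6
```

```bash
python3 go.py 556.7 108.6 80 95
```

```text
t 10.9 pos [557.1 109.   81.4] zyaw 43.9 j [ 0.48  0.44 -0.33 -0.   -0.8   1.86] F [-0.8  1.3  1.2] T [ 0.15  0.19 -0.09] w 52.6
shift mm [-0.   1.4 -0.6] turn [-0.001 -0.892 -0.   ]
```

Request:
{"api": "play_rows", "payload": {"series": [[0,-0.0005,0,0,-0.147,0,0.03],[0,-0.0005,0,0,-0.147,0,0.03],[0,-0.0005,0,0,-0.147,0,0.03],[0,-0.0005,0,0,-0.147,0,0.03],[0,-0.0005,0,0,-0.147,0,0.03],[0,-0.0005,0,0,-0.147,0,0.03],[0,0,0,0,0,0,0.03]]}}

```text
clock: 11.6
position: [556.6, 109.1, 84.8]
ee_rot: [-0.706, -0.035, 0.036, 0.707]
contact_force: [-0.9, 0.1, 1.2]
gripper_width: 52.3
```

```bash
python3 go.py 556.7 108.6 80 95.4
```

```text
t 11.6 pos [556.6 109.1  84.8] zyaw 95.7 j [ 0.48  0.44 -0.32 -0.   -0.81  2.76] F [-0.9  0.1  1.2] T [0.08 0.17 0.05] w 52.3
shift mm [ 0.   4.8 -0.5] turn [-0.001  0.005 -0.001]
```

Request:
{"api": "play_rows", "payload": {"series": [[0,0,0,0,0,0,0.085],[0,0,0,0,0,0,0.085],[0,0,0,0,0,0,0.085],[0,-0.03,0,0,0,0,0.085],[0,-0.03,0,0,0,0,0.085],[0,0,0.012,0,0,0,0],[0,0,0.013,0,0,0,0],[0,0,0,0,0,0,0],[0,0,0,0,0,0,0]]}}

```text
clock: 12.5
position: [553.4, 134.9, 144.0]
ee_rot: [0.707, 0.029, -0.033, -0.706]
contact_force: [-0.2, -0.2, -0.9]
gripper_width: 27.6
```

```bash
python3 go.py 556 134 118 90
```

```text
t 12.5 pos [553.4 134.9 144. ] zyaw 95.1 j [ 0.52  0.37 -0.25 -0.   -0.96  2.71] F [-0.2 -0.2 -0.9] T [-0.01  0.07 -0.02] w 27.6
shift mm [ 2.6 26.  -1.1] turn [ 0.001  0.089 -0.005]
```

Request:
{"api": "play_rows", "payload": {"series": [[0.002,0,-0.001,0,0.089,-0.005,0],[0,0.015,0,0,0,0,0],[0,0.01,0,0,0,0,0],[0,0.002,0,0,0,0,0],[0,0.002,0,0,0,0,0],[0,0.002,0,0,0,0,0],[0,0.001,0,0,0,0,0],[0,0.001,0,0,0,0,0],[0,0.001,0,0,0,0,0]]}}

```text
clock: 13.4
position: [556.8, 133.8, 112.9]
ee_rot: [0.709, 0.0, 0.001, -0.706]
contact_force: [-2.8, -0.6, 5.6]
gripper_width: 0.0
```

```bash
python3 go.py 556 134 118 90
```

```text
t 13.4 pos [556.8 133.8 112.9] zyaw 90.0 j [ 0.52  0.41 -0.28  0.01 -0.88  2.62] F [-2.8 -0.6  5.6] T [ 0.11  0.8  -0.02] w 0.0
shift mm [-0.8 -5.1  0.2] turn [ 0.004 -0.001  0.001]
```

Request:
{"api": "play_rows", "payload": {"series": [[0,-0.012,0,0.004,0,0,0],[-0.012,0,0.037,0,0,0,0],[-0.013,0,0.037,0,0,0,0],[-0.011,0,0.036,0,0,0,0],[0,0,0,0,0,0,0]]}}

```text
clock: 13.9
position: [522.0, 246.6, 127.2]
ee_rot: [-0.706, -0.0, -0.003, 0.708]
contact_force: [0.2, -0.1, 0.9]
gripper_width: -0.1
```

```bash
python3 go.py 520 247 114 90
```

```text
t 13.9 pos [522.  246.6 127.2] zyaw 89.7 j [ 0.72  0.4  -0.26  0.   -0.91  2.41] F [ 0.2 -0.1  0.9] T [-0.03  0.02 -0.04] w -0.1
shift mm [-2.1 13.2  0.3] turn [-0.002 -0.005  0.005]
```

Request:
{"api": "play_rows", "payload": {"series": [[-0.001,0.007,0,-0.002,0,0.005,0],[0,0.003,0,0,0,0,0],[0,0.002,0,0,0,0,0],[0,0.002,0,0,0,0,0],[0,0.002,0,0,0,0,0],[0,0.001,0,0,0,0,0],[0,0.001,0,0,0,0,0],[0,0.001,0,0,0,0,0]]}}

```text
clock: 14.7
position: [522.1, 245.5, 113.2]
ee_rot: [-0.706, 0.002, -0.003, 0.709]
contact_force: [-3.5, 1.3, 7.4]
gripper_width: 0.0
```

```bash
python3 go.py 520 247 114 90
```

```text
t 14.7 pos [522.1 245.5 113.2] zyaw 89.6 j [ 0.72  0.41 -0.27 -0.   -0.88  2.42] F [-3.5  1.3  7.4] T [0.45 1.16 0.02] w 0.0
shift mm [-2.2 -0.8  1.5] turn [-0.004 -0.007  0.002]
```

Request:
{"api": "play_rows", "payload": {"series": [[0,-0.05,0,0,0,0,0],[0,-0.05,0,0,0.14,0,0.085],[0,-0.05,0,0,0.14,0,0.085],[0,-0.01,0,0,0.14,0,0.085],[0,0,0,0,0.14,0,0.085],[0,0,0,0,0.14,0,0.085],[0,0,0,0,0.14,0,0.085],[0,0,0,0,0.14,0,0.085],[0,0,0,0,0.14,0,0.085],[0,0,0,0,0.14,0,0.085]]}}

```text
clock: 15.7
position: [524.2, 237.0, 275.2]
ee_rot: [0.556, -0.437, 0.436, -0.556]
contact_force: [-0.3, 0.5, 0.2]
gripper_width: 85.0
```

```bash
python3 go.py 456 -247 260 18
```

```text
t 15.7 pos [524.2 237.  275.2] zyaw 13.8 j [ 0.71  0.27 -0.04 -0.   -1.25  1.11] F [-0.3  0.5  0.2] T [ 0.02 -0.04 -0.01] w 85.0
shift mm [ 453.9   14.9 -181.4] turn [ 0.001 -0.074 -0.001]
```

Request:
{"api": "play_rows", "payload": {"series": [[0.045,0,-0.018,0,0,0,0.085],[0.045,0,-0.018,0,0,0,0.085],[0.045,0,-0.018,0,0,0,0.085],[0.045,0,-0.018,0,0,0,0.085],[0.045,0,-0.018,0,0,0,0.085],[0.045,0,-0.018,0,0,0,0.085],[0.045,0,-0.018,0,0,0,0.085],[0.045,0,-0.018,0,0,0,0.085],[0.045,0,-0.018,0,0,0,0.085],[0,0,0,0,0,0,0.085]]}}

```text
clock: 16.7
position: [457.4, -210.2, 270.5]
ee_rot: [0.556, -0.44, 0.438, -0.552]
contact_force: [-0.2, 1.2, -0.1]
gripper_width: 85.0
```

```bash
python3 go.py 456 -247 150 18
```

```text
t 16.7 pos [ 457.4 -210.2  270.5] zyaw 13.2 j [-0.11  0.15 -0.22  0.   -1.21  1.91] F [-0.2  1.2 -0.1] T [0.08 0.05 0.02] w 85.0
shift mm [ 35.3 120.6  -9.1] turn [ 0.006 -0.083  0.001]
```

Request:
{"api": "play_rows", "payload": {"series": [[0.018,0.04,-0.004,0,-0.08,0,0.085],[0.018,0.04,-0.004,0,0,0,0.085],[0,0.02,0,0,0,0,0.085],[0,0,0,0,0,0,0.085]]}}

```text
clock: 17.1
position: [457.9, -252.3, 167.9]
ee_rot: [0.572, -0.418, 0.418, -0.569]
contact_force: [0.2, -0.4, -0.5]
gripper_width: 85.1
```

```bash
python3 go.py 456 -247 150 18; python3 - <<'E'
from h import *
snap('wrist','w2.png'); s=load('scene0.png'); print('bottle',onz(s,234,325,0),'probe',onz(s,285,305,0),'driver',onz(s,200,274,10))
E
```

```text
t 17.1 pos [ 457.9 -252.3  167.9] zyaw 17.5 j [-0.19  0.27 -0.34  0.   -0.97  2.07] F [ 0.2 -0.4 -0.5] T [-0.   -0.02  0.  ] w 85.1
shift mm [-5.7 17.9 -0.2] turn [ 0.002 -0.008  0.002]
bottle [ 613.29181036 -495.33377367    0.        ] probe [ 660.35176573 -359.99301428    0.        ] driver [ 409.89791845 -446.38864187   10.        ]
```

View pics/w2.png

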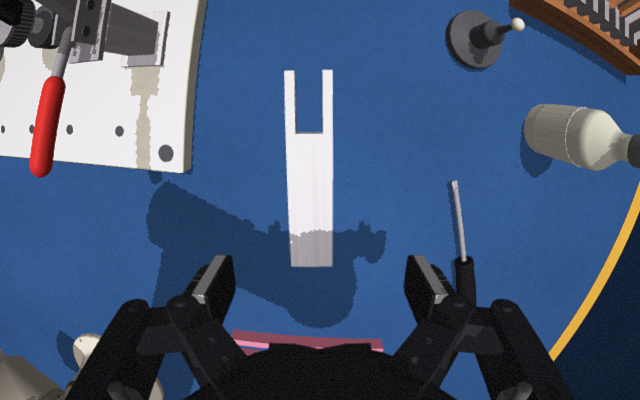

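```bash
python3 - <<'E'
from h import *
w=load('w2.png')
Q=dict(tl=(284.5,70),tr=(333,69.5),bl=(291.5,266),br=(333,266.5),sl=(297,133),sr=(323,133))
P={k:onz(w,*v,20,True) for k,v in Q.items()}
for k in P: print(k,P[k].round(1))
a=(P['tl']+P['tr'])/2;b=(P['bl']+P['br'])/2;d=a-b; L=np.linalg.norm(d);print('len',L,'w',np.linalg.norm(P['tl']-P['tr']),np.linalg.norm(P['bl']-P['br']),'yaw',np.degrees(np.arctan2(d[1],d[0])))
c=(a+b)/2; print('c',c,'pt-15',c-15*d/L,'pt-10',c-10*d/L, 'slot bottom dist from front',np.linalg.norm(a-(P['sl']+P['sr'])/2))
E
```

```text
tl [ 553.  -188.6   20. ]
tr [ 566.5 -231.    20. ]
bl [ 362.8 -251.    20. ]
br [ 375.8 -293.8   20. ]
sl [ 499.5 -217.2   20. ]
sr [ 506.7 -240.4   20. ]
len 200.46087892311894 w 44.52622696036079 44.700561573550246 yaw 18.188701438452156
c [ 464.53690737 -241.10656527   20.        ] pt-15 [ 450.286403   -245.78877898   20.        ] pt-10 [ 455.03657113 -244.22804108   20.        ] slot bottom dist from front 59.74990213031238
```

Request:
{"api": "play_rows", "payload": {"series": [[-0.004,0.04,-0.005,0.002,-0.01,0.002,0.085],[0,0.04,0,0,0,0,0.085],[0,0.03,0,0,0,0,0.085],[0,0.015,0,0,0,0,0.085],[0,0,0,0,0,0,0.085]]}}

```text
clock: 17.65
position: [462.3, -251.5, 49.9]
ee_rot: [-0.572, 0.405, -0.421, 0.576]
contact_force: [0.3, 0.8, -0.5]
gripper_width: 85.1
```

```bash
python3 go.py 450.3 -245.8 1 18.2
```

```text
t 17.65 pos [ 462.3 -251.5   49.9] zyaw 18.5 j [-0.19  0.42 -0.48  0.01 -0.65  2.08] F [ 0.3  0.8 -0.5] T [0.01 0.13 0.03] w 85.1
shift mm [-10.   48.6 -10.4] turn [-0.018  0.005  0.015]
```

Request:
{"api": "play_rows", "payload": {"series": [[-0.009,0.0,-0.01,-0.018,0.005,0.015,0.085],[0,0.025,0,0,0,0,0.085],[0,0.01,0,0,0,0,0.085],[0,0,0,0,0,0,0.085]]}}

```text
clock: 18.05
position: [454.0, -245.8, 20.8]
ee_rot: [-0.572, 0.411, -0.417, 0.575]
contact_force: [0.8, 1.0, -0.2]
gripper_width: 84.9
```

```bash
python3 go.py 450.3 -245.8 1 18.2
```

```text
t 18.05 pos [ 454.  -245.8   20.8] zyaw 18.3 j [-0.18  0.46 -0.51  0.   -0.59  2.07] F [ 0.8  1.  -0.2] T [ 0.01  0.05 -0.01] w 84.9
shift mm [-1.2 19.7 -3.7] turn [-0.008  0.002  0.005]
```

Request:
{"api": "play_rows", "payload": {"series": [[-0.001,0.01,-0.003,-0.008,0.002,0.005,0.085],[0,0.006,0,0,0,0,0.085],[0,0.003,0,0,0,0,0.085],[0,0,0,0,0,0,0.085]]}}

```text
clock: 18.45
position: [452.6, -246.2, 3.5]
ee_rot: [-0.572, 0.413, -0.416, 0.574]
contact_force: [-0.8, -0.2, 0.6]
gripper_width: 85.0
```

```bash
python3 go.py 450.3 -245.8 1 18.2
```

```text
t 18.45 pos [ 452.6 -246.2    3.5] zyaw 18.2 j [-0.18  0.49 -0.52  0.   -0.55  2.07] F [-0.8 -0.2  0.6] T [0.03 0.06 0.05] w 85.0
shift mm [-1.1  2.5 -2.1] turn [-0.004  0.001  0.002]
```

Good; fine correction and close.

Request:
{"api": "play_rows", "payload": {"series": [[-0.001,0.001,-0.002,-0.004,0,0.002,0.085],[0,0,0,0,0,0,0.03],[0,0,0,0,0,0,0.03],[0,0,0,0,0,0,0.03],[0,0,0,0,0,0,0.03],[0,0,0,0,0,0,0.03],[0,0,0,0,0,0,0.03],[0,0,0,0,0,0,0.03]]}}

```text
clock: 19.25
position: [450.9, -246.0, 3.2]
ee_rot: [-0.573, 0.414, -0.415, 0.573]
contact_force: [-0.0, -0.2, 0.6]
gripper_width: 42.6
```

```bash
python3 go.py 450.3 -245.8 1 18.2
```

```text
t 19.25 pos [ 450.9 -246.     3.2] zyaw 18.3 j [-0.18  0.49 -0.53  0.   -0.55  2.07] F [-0.  -0.2  0.6] T [ 0.06 -0.   -0.01] w 42.6
shift mm [-0.3  2.2 -0.5] turn [-0.001  0.001  0.001]
```

Request:
{"api": "play_rows", "payload": {"series": [[0,-0.02,0,0,0,0,0.03],[0,-0.04,0,0,0,0,0.03],[0,-0.04,0,0,0,0,0.03],[0,-0.04,0,0,0,0,0.03],[0,-0.04,0,0,0,0,0.03],[0,-0.04,0,0,0,0,0.03],[0,-0.04,0,0,0,0,0.03],[0,-0.02,0,0,0,0,0.03],[0,0,0,0,0,0,0.03]]}}

```text
clock: 20.15
position: [444.1, -243.5, 283.4]
ee_rot: [0.573, -0.425, 0.407, -0.57]
contact_force: [-0.3, -0.3, -4.9]
gripper_width: 42.7
```

```bash
python3 go.py 534.5 192.6 270 -75.2
```

```text
t 20.15 pos [ 444.1 -243.5  283.4] zyaw 17.9 j [-0.18  0.16 -0.17 -0.01 -1.27  2.07] F [-0.3 -0.3 -4.9] T [-0.07 -0.1   0.01] w 42.7
shift mm [-386.8   16.2  220.5] turn [2.800e-02 1.625e+00 1.000e-03]
```

Request:
{"api": "play_rows", "payload": {"series": [[0,0,0,0,0.08,0,0.03],[0,0,0,0,0.145,0,0.03],[0,0,0,0,0.145,0,0.03],[0,0,0,0,0.145,0,0.03],[0,0,0,0,0.145,0,0.03],[0,0,0,0,0.145,0,0.03],[0,0,0,0,0.145,0,0.03],[0,0,0,0,0.145,0,0.03],[0,0,0,0,0.145,0,0.03],[0,0,0,0,0.145,0,0.03]]}}

```text
clock: 21.15
position: [430.8, -236.3, 254.8]
ee_rot: [-0.178, 0.706, -0.671, 0.137]
contact_force: [1.0, 0.0, -3.4]
gripper_width: 42.5
```

```bash
python3 go.py 534.5 192.6 270 -75.2
```

```text
t 21.15 pos [ 430.8 -236.3  254.8] zyaw -64.3 j [-0.18  0.18 -0.21 -0.02 -1.25  0.64] F [ 1.   0.  -3.4] T [-0.03 -0.22 -0.04] w 42.5
shift mm [-279.4   -7.  -341.7] turn [0.056 0.192 0.051]
```

Request:
{"api": "play_rows", "payload": {"series": [[0,-0.01,0,0.028,0.09,0.025,0.03],[0,-0.015,0,0.028,0.09,0.025,0.03],[0,0,0,0,0,0,0.03]]}}

```text
clock: 21.45
position: [427.9, -235.0, 270.4]
ee_rot: [-0.097, 0.704, -0.698, 0.086]
contact_force: [0.9, 0.2, -2.8]
gripper_width: 42.7
```

```bash
python3 go.py 534.5 192.6 275 -75.2
```

```text
t 21.45 pos [ 427.9 -235.   270.4] zyaw -75.2 j [-0.17  0.13 -0.24 -0.   -1.22  0.43] F [ 0.9  0.2 -2.8] T [-0.05 -0.1  -0.01] w 42.7
shift mm [-212.5   -3.4 -386. ] turn [0.011 0.001 0.014]
```

Request:
{"api": "play_rows", "payload": {"series": [[-0.01,-0.002,-0.02,0.011,0,0.014,0.03],[-0.021,-0.002,-0.038,0,0,0,0.03],[-0.021,-0.002,-0.038,0,0,0,0.03],[-0.021,-0.002,-0.038,0,0,0,0.03],[-0.021,-0.002,-0.038,0,0,0,0.03],[-0.021,-0.002,-0.038,0,0,0,0.03],[-0.021,-0.002,-0.038,0,0,0,0.03],[-0.021,-0.002,-0.038,0,0,0,0.03],[-0.021,-0.002,-0.038,0,0,0,0.03],[-0.01,0,-0.02,0,0,0,0.03]]}}

```text
clock: 22.45
position: [511.0, 159.2, 261.5]
ee_rot: [-0.112, 0.703, -0.698, 0.078]
contact_force: [0.2, -0.5, -3.6]
gripper_width: 42.4
```

```bash
python3 go.py 534.5 192.6 180 -75.2
```

```text
t 22.45 pos [511.  159.2 261.5] zyaw -74.6 j [ 0.59  0.23 -0.12 -0.03 -1.25 -0.31] F [ 0.2 -0.5 -3.6] T [-0.11 -0.15  0.07] w 42.4
shift mm [-35.3  80.4 -24.8] turn [0.014 0.011 0.046]
```

Request:
{"api": "play_rows", "payload": {"series": [[-0.015,0,-0.012,0.014,0.011,0.046,0.03],[-0.015,0.02,-0.012,0,0,0,0.03],[-0.005,0.03,0,0,0,0,0.03],[0,0.02,0,0,0,0,0.03],[0,0,0,0,0,0,0.03]]}}

```text
clock: 22.95
position: [533.7, 196.0, 174.0]
ee_rot: [0.104, -0.699, 0.702, -0.089]
contact_force: [-0.5, 0.1, -4.6]
gripper_width: 42.8
```

```bash
python3 go.py 534.5 192.6 160 -75.2; python3 -c "
from h import *
snap('wrist','w3.png')"
```

```text
t 22.95 pos [533.7 196.  174. ] zyaw -74.4 j [ 0.63  0.35 -0.2  -0.01 -1.05 -0.36] F [-0.5  0.1 -4.6] T [-0.05  0.04 -0.02] w 42.8
shift mm [-0.2 14.   3.4] turn [-0.003  0.015  0.022]
```

View pics/w3.png

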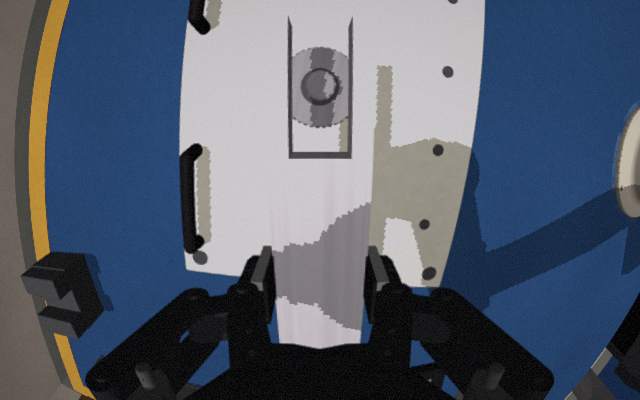

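```bash
python3 - <<'E'
from h import *
w=load('w3.png')
sb=[onz(w,289,152,191,True),onz(w,352,152,191,True)]; fr=[onz(w,289,16,191,True),onz(w,353,16,191,True)]
print(np.round(sb+fr,1), np.linalg.norm(sb[0]-sb[1]),np.linalg.norm(fr[0]-fr[1]))
a=sum(fr)/2;b=sum(sb)/2;d=(a-b)/np.linalg.norm(a-b);print('slot len',np.linalg.norm(a-b),'yaw',np.degrees(np.arctan2(d[1],d[0])))
r=onz(w,319.5,86,132,True);c=onz(w,320,87,113,True);n=np.array([-d[1],d[0],0])
for q in (r,c): print(q.round(1),'bar x',40+(q-b)@d,'bar y',(q-b)@n)
E
```

```text
[[560.9 143.2 191. ]
 [536.  136.3 191. ]
 [575.9  88.7 191. ]
 [551.3  81.5 191. ]] 25.87468397736434 25.66224105993951
slot len 56.66523249444076 yaw -74.50026695240258
[555.8 109.9 132. ] bar x 70.69062414739619 bar y -0.8556578218613871
[555.2 109.2 113. ] bar x 71.25333572689149 bar y -1.6289590341318287
```

Request:
{"api": "play_rows", "payload": {"series": [[0.001,0,0,-0.003,0.014,0.022,0.03],[0,0.008,0,0,0,0,0.03],[0,0.008,0,0,0,0,0.03],[0,0.006,0,0,0,0,0.03],[0,0,0,0,0,0,0.03]]}}

```text
clock: 23.5
position: [534.4, 195.8, 154.1]
ee_rot: [-0.089, 0.702, -0.7, 0.094]
contact_force: [0.2, 0.3, -4.1]
gripper_width: 42.8
```

```bash
python3 go.py 533.5 195.5 125 -75.2
```

```text
t 23.5 pos [534.4 195.8 154.1] zyaw -75.1 j [ 0.64  0.35 -0.25  0.   -0.96 -0.38] F [ 0.2  0.3 -4.1] T [-0.06  0.02 -0.03] w 42.8
shift mm [ 1.2 29.1  0.1] turn [ 0.002  0.001 -0.008]
```

Request:
{"api": "play_rows", "payload": {"series": [[0.001,0.006,0,0.002,0,-0.008,0.03],[0,0.006,0,0,0,0,0.03],[0,0.006,0,0,0,0,0.03],[0,0.005,0,0,0,0,0.03],[0,0,0,0,0,0,0.03]]}}

```text
clock: 24.0
position: [534.0, 195.8, 129.7]
ee_rot: [-0.091, 0.701, -0.701, 0.092]
contact_force: [-0.0, -0.4, -3.6]
gripper_width: 43.0
```

```bash
python3 go.py 533.5 195.5 120 -75.2; python3 -c "
from h import *
snap('wrist','w4.png')"
```

```text
t 24.0 pos [534.  195.8 129.7] zyaw -75.1 j [ 0.64  0.38 -0.27 -0.   -0.91 -0.38] F [-0.  -0.4 -3.6] T [-0.    0.04 -0.04] w 43.0
shift mm [0.6 9.7 0.2] turn [ 0.     0.001 -0.001]
```

View pics/w4.png

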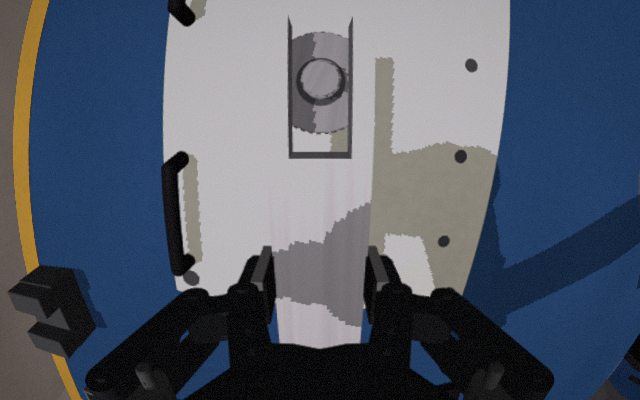

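Request:
{"api": "play_rows", "payload": {"series": [[0,0.005,0,0,0,0,0.03],[0,0.004,0,0,0,0,0.03],[0,0.002,0,0,0,0,0.03],[0,0.001,0,0,0,0,0.03],[0,0.001,0,0,0,0,0.03]]}}

```text
clock: 24.55
position: [534.8, 196.2, 116.7]
ee_rot: [-0.091, 0.702, -0.701, 0.093]
contact_force: [0.5, 0.2, -3.6]
gripper_width: 42.5
```

```bash
python3 go.py 533.5 195.5 116.4 -75.2
```

```text
t 24.55 pos [534.8 196.2 116.7] zyaw -75.1 j [ 0.64  0.4  -0.29  0.   -0.88 -0.38] F [ 0.5  0.2 -3.6] T [0.01 0.04 0.03] w 42.5
shift mm [1.5 0.2 0.4] turn [ 0.001  0.001 -0.003]
```

Request:
{"api": "play_rows", "payload": {"series": [[0.001,0.001,0,0,0,-0.003,0.03],[0,0.001,0,0,0,0,0.03],[0,0.001,0,0,0,0,0.03],[0,0.001,0,0,0,0,0.03]]}}

```text
clock: 24.95
position: [534.7, 196.2, 116.3]
ee_rot: [-0.091, 0.701, -0.701, 0.093]
contact_force: [-4.4, -0.4, 5.5]
gripper_width: 42.5
```

```bash
python3 go.py 533.5 195.5 116.4 -75.2
```

```text
t 24.95 pos [534.7 196.2 116.3] zyaw -75.1 j [ 0.64  0.4  -0.29  0.   -0.88 -0.38] F [-4.4 -0.4  5.5] T [-0.23  1.18 -0.07] w 42.5
shift mm [ 1.3 -0.1  0.3] turn [ 0.     0.002 -0.003]
```

Request:
{"api": "play_rows", "payload": {"series": [[0,0,0,0,0,0,0.05],[0,0,0,0,0,0,0.06],[0,0,0,0,0,0,0.085],[0,0,0,0,0,0,0.085],[0,0,0,0,0,0,0.085],[0,-0.02,0,0,0,0,0.085],[0,-0.04,0,0,0,0,0.085],[0,-0.04,0,0,0,0,0.085],[0,-0.02,-0.01,0,0,0,0.085],[0,0,0,0,0,0,0.085]]}}

```text
clock: 25.95
position: [533.1, 206.1, 239.0]
ee_rot: [-0.09, 0.701, -0.701, 0.094]
contact_force: [0.5, 0.1, 0.5]
gripper_width: 85.2
```

```bash
python3 go.py 534 195 240 -75.2; python3 - <<'E'
from h import *
w=snap('wrist','w5.png')['color']; s=snap('side','s5.png')['color']; c=snap('scene','c5.png')['color']
m=np.zeros((600,800,3),np.uint8)
m[:300,:480]=cv2.resize(w[:300],(480,300))[:, :, ::-1] if 0 else cv2.resize(w,(480,300))[:,:,::-1]
f=lambda a,k:cv2.resize(a,None,fx=k,fy=k,interpolation=cv2.INTER_CUBIC)[:,:,::-1]
m[300:600,:400]=f(s[215:290,230:330],4)
m[300:600,400:800]=f(c[140:215,330:430],4)
cv2.imwrite('pics/m5.png',m)
E
```

```text
t 25.95 pos [533.1 206.1 239. ] zyaw -75.1 j [ 0.65  0.29 -0.12  0.   -1.16 -0.39] F [0.5 0.1 0.5] T [0.01 0.03 0.01] w 85.2
shift mm [ 2.  -1.  10.9] turn [ 0.     0.003 -0.004]
```

View pics/m5.png

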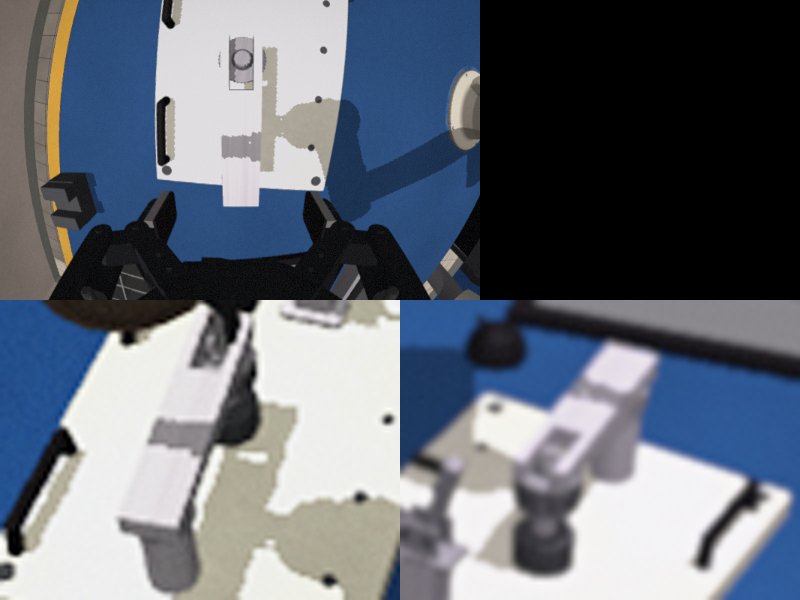

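```bash
python3 -c "
from h import *
print(job_done())"
```

```text
the job is handed in; nothing more can be done
None
```

The collar is level with the rest to within about 0.3 mm, and the bar lies across the two with the gripper clear. I handed the job in at about 26 s of the 67 s allowed.

- **Collar:** I touched both tops with the closed fingers. The rest read z = 113.2 mm and the collar 102.1 mm. I turned the collar counter-clockwise about 2.91 rad in two grips. A second touch gave 112.9 mm for the collar and 113.2 mm for the rest, which is about 0.1° of tilt over the bar's span.
- **Bar:** I gripped it near its balance point and laid it with the fork round the rod and the plain end on the rest. It made light contact (about 6 N) at the height expected, then I let go and backed off.
- **Last look:** The three camera views show the rod centred in the slot and the bar flat on both supports. The gripper is about 120 mm above the bar, with the measured force near zero.
- **Less certain:** My first height for the rest from the camera images was 106 mm, which the touch reading (113.2 mm) contradicted, so I used touch. I did not touch the bar's top after release, so its level is judged from the two support heights and the pictures. I did not check the caliper, mouse, screwdriver, bottle and probe stand one by one at the end, but no unexpected force showed.

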